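# Fit the return spring to the test fixture

## Task

Fit the tension spring from the orange cradle to the aluminium fixture: first put its hook pin fully down into the hole of the brass anchor insert, feeling gently along the channel for the hole because the insert has been shifted, then stretch the spring, without overstretching it, and drop its eye over the post so that it is caught under the post's head and stays there by itself. Press only lightly with the spring against the fixture, never with brute force, and leave the other things on the bench where they are.

Things in the scene. Friction and masses are not known exactly. Their poses are not given: they have to be found in the camera images.
- fixture: Fixed aluminium base plate 270 x 90 x 10 mm; origin on the bench under it, +x from hook anchor to post, +z up. Anchor at x = -100 mm: two blue cheeks 40 mm long in x, 28 mm over all in y, 38 mm high, form a channel 12 mm wide. A black U-shaped rest at x = -4 mm (8 mm thick, 30 mm wide, 47.5 mm high) carries the coils of a hooked spring level. Post at x = +98 mm.
- channel (a point): Middle of the channel, at the height of its floor, 34 mm above the bench; axes as the fixture. The floor is the top of a brass insert 58 mm long with one hole, 7.5 mm along x, the full 12 mm across, 22 mm deep. The insert is clamped up to 14 mm either way along x, different each time and not reported (this point does not follow it): feel for the hole.
- post (a point): On the post's axis at the middle of the seated eye's wire, 47 mm above the bench. Post: shoulder 22 mm across up to 43.5 mm, neck 7 mm across, conical head 11 mm across from 51 to 54.5 mm above the bench.
- spring: Loose tension spring, 181 mm long, 90 to 140 g, kept straight by an inner guide. Origin on its axis above the hook's pin, +x along the axis to the eye, +z up as it lies in the cradle, axis 50 mm above the bench. At rest: red grip block x 40 to 64 mm (fixed to the hook), coils 16 mm across to 118, black grip block 118 to 142 (fixed to the eye). Blocks 14 mm wide, 16 high, centred on the axis.
- hook_tip (a point): Lower end of the hook's pin: 6 mm thick, end slightly bevelled, hanging 35 mm down from the spring's origin. With the pin resting on the bottom of the hole the axis is 47 mm above the bench, as when the eye is seated; raising the spring up to 15 mm leaves the pin in the hole.
- eye (a point): Centre of the eye: a level ring of 5 mm wire, 18 mm inside, 28 mm outside; 34 mm beyond the middle of the black block, 164 mm from the pin at rest.
- spring_end (a joint): Stretch of the spring in m, 0 at rest; it pulls 3 N plus 0.2 N per mm. About 0.018 to 0.050 brings the eye over the post; more than 0.065 ruins it.
- cradle: Fixed orange cradle, base 70 x 60 x 8 mm, with two U-shaped saddles, 17 mm either side of its middle and 8 mm thick, 54 mm high, in which the coils of the spring lie. Origin on the bench under its middle, +x as the spring's x.
- bottle: Bystander: small brown dropper bottle 33 x 34 x 102 mm, origin under its middle.
- specimen: Bystander: dark red mounted specimen, 30 mm across, 21 mm high, origin under its middle.

How it is judged:
By the outcome, as a careful person would: the job done as asked, in the order asked, and still so for the second after the job is handed in, with the robot touching nothing.
It also fails if it takes over 72 s, if anything falls off the work surface, if the arm or the gripper's body presses on something with over 40 N, if the wrist force passes 120 N, or if a joint passes its speed limit or range.

## Robot

A 6-joint arm with a two-finger parallel gripper is mounted at the origin on the work surface; the furniture and walls round the work are solid. World frame = base frame: x ahead of the robot, y to its left, z up, the work surface at z = 0. Lengths are in mm, angles in rad, forces in N, time in s.
With the tool pointing down it reaches from about 400 to 925 mm from the base axis. Payload 12.5 kg.
Tool frame: the origin (TCP) lies on the centre line of the jaws, within the pads' length; the fingertips stand 11 mm ahead of it and the grasp point (between the pads) lies 8 mm behind it; z points along the fingers, y is the line along which they close (so a half turn about z gives the same grasp; the last joint's range is limited). The gripper opens to 95 mm and grips with 3 to 60 N. Pads are 20 mm wide; open, the fingers measure 119 mm over their backs; the gripper's body (75 mm by 180 mm) begins 59 mm behind the grasp point.
Start: joints at [-1.319, 0.491, 1.559, -0, 1.092, -0.106], TCP at [218.907, -585.427, 225.661] pointing down, gripper open.
Joint ranges: [-3.1, 3.1], [-0.84, 2.19], [0.05, 2.79], [-1.13, 4.28], [0.06, 2.93], [-2.69, 2.69]. Speed limits (rad/s): [2.22, 2.22, 2.79, 3.14, 3.14, 3.14].

## Interface

Orientations are given as [roll, pitch, yaw] about the fixed x, y, z axes, in that order (R = Rz(yaw) Ry(pitch) Rx(roll)).
In Python, from station import ctrl gives the robot as it stands. The module is installed in compiled form; this text tells all that it offers. Calls block until the motion is done:
- ctrl.movep(position, orientation): joint-space move of the TCP to a pose.
- ctrl.move_linear(position, ori=None, rate=150): straight line of the TCP; ori=None keeps the orientation; rate is the mean speed in mm/s.
- ctrl.set_joints(angles): joint-space move.
- ctrl.command_gripper(opening): finger opening in mm; the grip force is fixed at half the most; returns when the fingers have stopped.
- ctrl.hold(seconds).
- ctrl.ik(position, orientation): joint angles nearest the present ones, or None.
- ctrl.grab_frame(name): name is "scene" or "top" or "wrist"; returns the picture (480x640x3 uint8, blue, green, red); there is no depth.
- ctrl.calibration(name): a dict with "K" (3x3 intrinsics, pixels), "xyz" and "orientation" of the camera in the world. Camera axes: x right, y up, looking along -z (the intrinsics and any distortion apply to the point x, -y, -z); pixel columns grow to the right and rows downward; lengths in mm; the calibration is good to about 2 mm. A picture is of the moment at which its call begins: read the wrist's pose just before it. calibration takes no time and is no camera call; for the wrist camera it gives the pose at the moment of the call.
A pose or a line that the arm cannot do raises ctrl.MotionError and nothing moves.
- ctrl.sign_off(): hands the job in; it is judged then, once.
Trained networks look in the newest picture that a camera, given by its name, has taken for a name from the list of things; names that differ only in an ending like _2 or _b are one class to them, and where a whole thing is asked for, a point or a joint stands for the part that bears it (a point fixed in the world has none). Each returns a list of dicts, best first, with "score" (0 to 1); they miss things now and then, are a little off and sometimes report something else, mostly with a low value. They report only what shows in the picture. A call takes as long as a camera call.
- ctrl.look_for(target, camera): "extent" ([left, top, right, bottom] in pixels, round what is visible of it).
- ctrl.masks_of(target, camera): "region" (480x640 bool, what is visible of it) and "extent" ([left, top, right, bottom] in pixels, round what is visible of it).
- ctrl.place_of(target, camera): "xy" ([column, row] in pixels: a listed point, or the origin of a listed thing).
Readings, each from a call of its own:
- ctrl.get_t(): time.
- ctrl.get_joint_positions(): joint angles.
- ctrl.get_qd(): joint speeds.
- ctrl.get_joint_torque(): joint torques, N m.
- ctrl.get_position(): TCP position.
- ctrl.get_eef_rot(): TCP orientation.
- ctrl.get_ft_force(): force on the tool from outside, world axes, zero at the start.
- ctrl.get_moment(): the same for the moment, N m.
- ctrl.get_grip_width(): finger opening in mm.
- ctrl.get_gripper_force(): force on a finger pad.
Only numpy, scipy, OpenCV 4.12 (cv2) and the standard library are available. Lean on these libraries where they do the work, as an engineer would, in place of code of your own. Each camera call takes 0.05 s, during which the arm holds its last target. There are 200 camera calls.

## Working session

There is one attempt and no reset: what is moved stays moved. The work goes in short steps, each a Python script; the robot and the scene stay as the last script left them, time stands still between calls to the robot, and variables do not carry over. Pictures are saved under pics/ and viewed, at most 11 in all, crops included, and the job is handed in when it is done.

```bash
mkdir -p pics; cat > h.py <<'E'
import numpy as np, cv2
from scipy.spatial.transform import Rotation as R
from station import ctrl
def ray(cal,px):
    K=np.array(cal["K"]); d=np.linalg.solve(K,[px[0],px[1],1.0]); 
    Rm=R.from_euler('xyz',cal["orientation"]).as_matrix()
    return np.array(cal["xyz"]),Rm@np.array([d[0],-d[1],-d[2]])
def at_z(cal,px,z):
    o,d=ray(cal,px); return o+d*(z-o[2])/d[2]
E
python3 - <<'E'
from h import *
for c in ["top","scene"]:
    im=ctrl.grab_frame(c); cv2.imwrite(f"pics/{c}0.png",im); cal=ctrl.calibration(c); print(c,cal)
    for n,z in [("fixture",0),("channel",34),("post",47),("spring",50),("hook_tip",15),("eye",50),("cradle",0),("bottle",0),("specimen",0)]:
        for r in ctrl.place_of(n,c)[:2]: print(n,round(r["score"],2),np.round(r["xy"],1),np.round(at_z(cal,r["xy"],z),1))
print(ctrl.get_t(),ctrl.get_eef_rot(),ctrl.get_ft_force(),ctrl.get_grip_width())
E
```

```text
top {'K': array([[498.53258859,   0.        , 317.78247377],
       [  0.        , 498.53258859, 244.71415527],
       [  0.        ,   0.        ,   1.        ]]), 'xyz': array([301.31373701,   1.8849032 , 936.32634042]), 'orientation': array([ 0.16374598,  0.00399414, -1.59822288])}
fixture 0.8 [259.9 240.2] [467.9 111.5   0. ]
channel 0.95 [307.1 224.6] [488.6  20.1  34. ]
channel 0.6 [482.7 230.9] [ 467.7 -302.7   34. ]
post 0.92 [202.5 246.5] [450.9 209.9  47. ]
spring 0.8 [480.3 223.6] [ 478.3 -294.1   50. ]
hook_tip 0.92 [480.6 231.7] [ 469.8 -305.1   15. ]
eye 0.81 [397.9 203.8] [ 519.4 -146.9   50. ]
bottle 0.83 [168.4 247.5] [458.7 285.9   0. ]
specimen 0.79 [175.6 293.1] [371.6 270.5   0. ]
scene {'K': array([[434.91574539,   0.        , 320.21026729],
       [  0.        , 434.91574539, 242.15421232],
       [  0.        ,   0.        ,   1.        ]]), 'xyz': array([-155.25537008,  346.92949261,  715.88046282]), 'orientation': array([ 0.83373466, -0.00879152, -2.0758491 ])}
fixture 0.59 [273.1 278.4] [476.4 111.1   0. ]
post 0.7 [228.2 288.7] [452.4 219.   47. ]
bottle 0.81 [199.9 316.1] [451.5 287.    0. ]
1.0 [ 3.14147007e+00 -3.85342249e-06  3.57768813e-01] [ 0.23215628  0.31490508 -0.17544903] 94.79948769462298
```

View pics/top0.png

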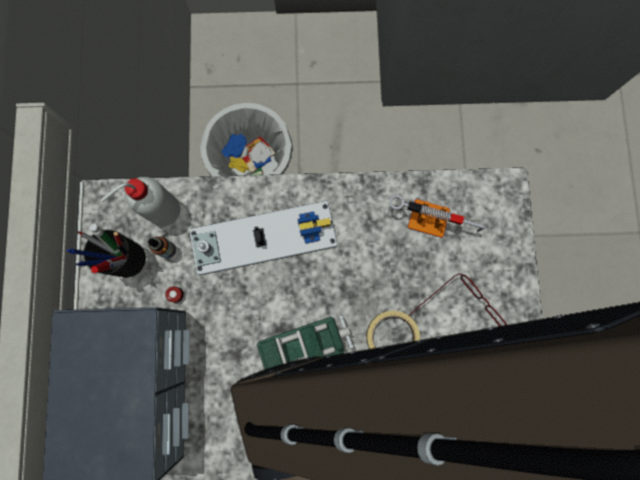

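View pics/scene0.png

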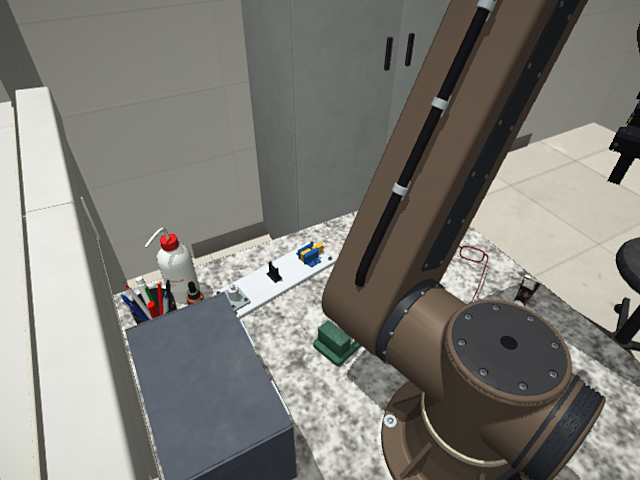

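The top view shows the fixture (post about 203,247; anchor about 307,225, with brass showing mainly at its right end) and the spring in its cradle at about (430,215), hook to the right. The scene view is mostly blocked by the arm. Next: wrist views over the cradle and the anchor.

```bash
cat >> h.py <<'E'
def look(tag,names):
    im=ctrl.grab_frame("wrist"); cal=ctrl.calibration("wrist"); cv2.imwrite(f"pics/{tag}.png",im)
    print("cal",np.round(cal["xyz"],1),np.round(cal["orientation"],3),np.round(np.array(cal["K"])[0],1))
    for n,z in names:
        for r in ctrl.place_of(n,"wrist")[:1]: print(n,round(r["score"],2),np.round(r["xy"],1),np.round(at_z(cal,r["xy"],z),1))
E
python3 - <<'E'
from h import *
ctrl.movep([480,60,290],[np.pi,0,1.77]); print(ctrl.get_t())
look("w_anchor",[("channel",34),("post",47),("fixture",0)])
ctrl.movep([495,-220,260],[np.pi,0,1.30]); print(ctrl.get_t())
look("w_spring",[("spring",50),("hook_tip",15),("eye",50),("cradle",0)])
E
```

```text
3.4833
cal [465.3 138.6 449.6] [-0.286  0.     0.197] [414.4   0.  316.4]
channel 0.71 [314.4 246.8] [487.6  16.8  34. ]
post 0.97 [320.   37.7] [454.2 210.4  47. ]
fixture 0.71 [316.8 144.4] [469.9 117.9   0. ]
4.775
cal [ 517.2 -141.1  420. ] [-0.286 -0.    -0.27 ] [414.4   0.  316.4]
spring 0.63 [316.6 298.9] [ 474.3 -298.    50. ]
hook_tip 0.69 [317.8 287.9] [ 474.7 -301.1   15. ]
eye 0.74 [326.  121.7] [ 525.7 -141.8   50. ]
cradle 0.61 [318.4 193.5] [ 501.2 -207.5    0. ]
```

View pics/w_anchor.png

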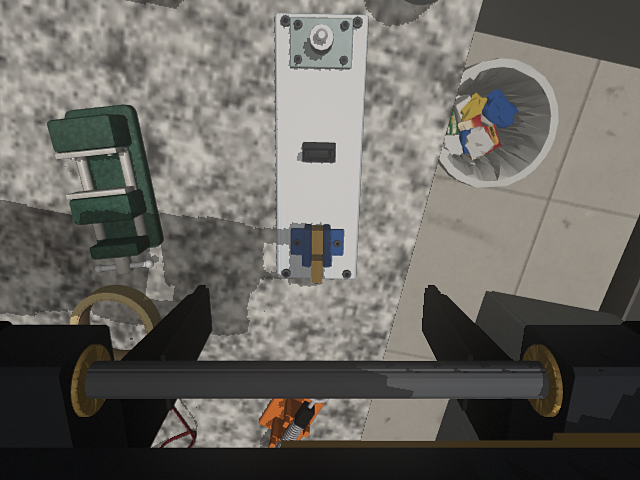

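View pics/w_spring.png

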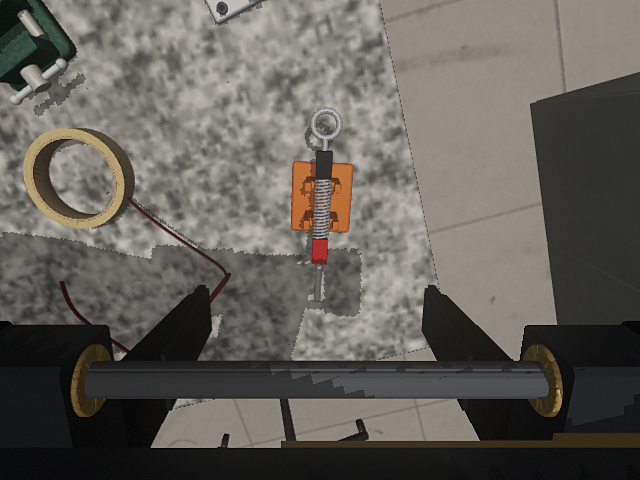

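Anchor view: channel about (316,245), brass from about row 225 to 283, post at (320,37). Spring view: eye (326,122), red block (320,251), black block (324,164), and the hook-to-eye distance comes out at 164 mm, as it should. I'll refine this with colour blobs and a crop.

```bash
python3 - <<'E'
from h import *
K=ctrl.calibration("wrist")["K"]
ca=dict(K=K,xyz=[465.3,138.6,449.6],orientation=[-.286,0,.197]); cs=dict(K=K,xyz=[517.2,-141.1,420.0],orientation=[-.286,0,-.27])
a=cv2.imread("pics/w_anchor.png"); s=cv2.imread("pics/w_spring.png")
cv2.imwrite("pics/crop_a.png",cv2.resize(a[210:295,265:370],None,fx=7,fy=7,interpolation=cv2.INTER_CUBIC)[:600])
h=cv2.cvtColor(s,cv2.COLOR_BGR2HSV)
red=cv2.inRange(h,(0,180,80),(5,255,255))|cv2.inRange(h,(172,180,80),(180,255,255)); red[:220]=0;red[275:]=0;red[:,:300]=0;red[:,340:]=0
r=cv2.minAreaRect(cv2.findNonZero(red)); print("red",r,at_z(cs,r[0],58))
blk=(s.max(2)<60).astype(np.uint8); blk[:145]=0;blk[185:]=0;blk[:,:312]=0;blk[:,335:]=0
r=cv2.minAreaRect(cv2.findNonZero(blk)); print("blk",r,at_z(cs,r[0],58))
# plate: bright, project to z=10
ha=cv2.cvtColor(a,cv2.COLOR_BGR2HSV); m=cv2.inRange(ha,(0,0,185),(180,30,255)); m[290:]=0; m[:,:265]=0; m[:,375:]=0
m=cv2.morphologyEx(m,cv2.MORPH_OPEN,np.ones((5,5)))
n,l,st,_=cv2.connectedComponentsWithStats(m); i=1+st[1:,4].argmax()
pts=cv2.findNonZero((l==i).astype(np.uint8))[:,0]
w=np.array([at_z(ca,p,10)[:2] for p in pts],np.float32); print("plate",cv2.minAreaRect(w))
hb=cv2.inRange(ha,(10,100,60),(25,255,255)); hb[:215]=0;hb[290:]=0;hb[:,:300]=0;hb[:,:][:,335:]=0
r=cv2.boundingRect(hb); print("brass",r); c=np.array([487.6,16.8]); u=np.array([-.170,.9854])
for row in (r[1],r[1]+r[3]): 
    p=at_z(ca,(316.5,row),34)[:2]; print(row,p,(p-c)@u)
E
```

```text
red ((319.2691955566406, 250.65383911132812), (14.2557954788208, 24.018518447875977), 3.1798300743103027) [ 490.01343713 -249.31308374   58.        ]
blk ((323.5033874511719, 166.92874145507812), (16.029455184936523, 33.580997467041016), 2.726311206817627) [ 513.54200236 -177.42803342   58.        ]
plate ((474.9755859375, 101.74798583984375), (86.19830322265625, 256.82159423828125), 10.057111740112305)
brass (311, 226, 12, 57)
226 [485.30416766  39.13028599] 22.394555309513024
283 [497.63075146 -22.59818904] -40.528203229088476
```

View pics/crop_a.png

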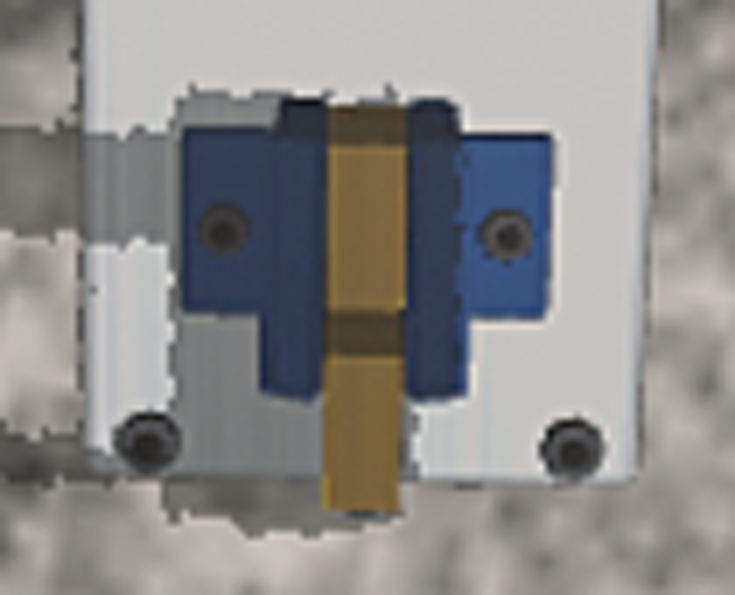

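The crop shows the hole as a dark band at crop rows 310–355 (image row about 257.5, column 317). The insert's top spans rows 230.7–283, so the hole is near its middle. I'll grasp the red block and hover above the hole.

```bash
cat >> h.py <<'E'
FY=1.743; U=np.array([np.cos(FY),np.sin(FY)]); CH=np.array([487.9,17.0]); POST=np.array([453.8,210.3])
DN=lambda y:[np.pi,0,y]
def F(): return np.array(ctrl.get_ft_force())
E
python3 - <<'E'
from h import *
K=ctrl.calibration("wrist")["K"]
ca=dict(K=K,xyz=[465.3,138.6,449.6],orientation=[-.286,0,.197])
hole=at_z(ca,(317,257.5),34)[:2]; al=(hole-CH)@U; print("hole",hole,"along",al,"lat",(hole-CH)@[-U[1],U[0]])
g=np.array([490.3,-248.9]); Y=1.254
ctrl.movep([*g,120],DN(Y)); ctrl.command_gripper(45); ctrl.move_linear([*g,42],rate=100); print(F())
ctrl.command_gripper(5); print(ctrl.get_grip_width(),ctrl.get_gripper_force(),F(),ctrl.get_t())
ctrl.move_linear([*g,115],rate=120); ctrl.hold(.2); print(F(),ctrl.get_grip_width())
t=CH+al*U+52*U; ctrl.movep([*t,115],DN(FY)); ctrl.hold(.2)
print(ctrl.get_t(),ctrl.get_position(),F(),ctrl.get_moment())
look("hover",[("channel",34),("hook_tip",72),("eye",123),("spring",123),("post",47)])
E
```

```text
hole [492.50889612   5.74297915] along -11.880276524260866 lat -2.611794693823724
[ 1.01630898 -0.41284577 -0.10985907]
13.604110366047843 38.74465361237526 [-0.3998263  -0.28985109  0.56907015] 8.175
[-0.08441449  0.83553194 -1.24174701] 13.701384444878983
10.5 [481.2927629   55.61172117 114.91228927] [-1.09065792  0.73661863 -0.80199872] [-0.03980231 -0.13468367 -0.05050552]
cal [468.5 135.3 274.7] [-0.286 -0.     0.17 ] [414.4   0.  316.4]
spring 0.95 [314.5 437.6] [490.3   4.  123. ]
```

View pics/hover.png

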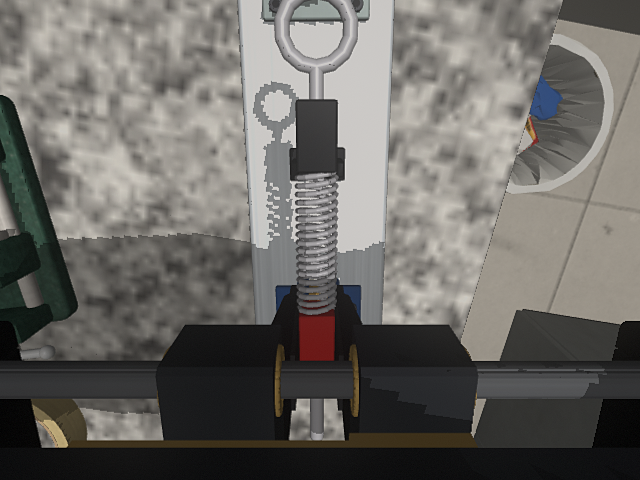

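The spring hangs straight along the fixture (coils at column 317, plate centre at about 318.5), so I'll shift about 1.5 mm sideways, then descend gently and feel for the hole.

```bash
cat >> h.py <<'E'
V=np.array([U[1],-U[0]])  # lateral, toward world +x
def tcp(al,lat,z,rate=60,dx=52): ctrl.move_linear([*(CH+(al+dx)*U+lat*V),z],rate=rate)
E
cat > feel.py <<'E'
from h import *
a0,lat=-11.9,1.7
tcp(a0,lat,68,80); ctrl.hold(.2); b=F(); print("base",b,ctrl.get_t())
z=68; 
def down(z,zmin,th=2.0,st=0.7):
    while z>zmin:
        z-=st; tcp(a,lat,z,25); f=(F()-b)[2]
        if f>th: return z,f
    return z,0
a=a0; z,f=down(z,54); print("first",z,f,F()-b,ctrl.get_t())
if f:
    zc=z
    for d in [0.8,-0.8,1.6,-1.6,2.4,-2.4,3.2,-3.2,4,4.8,5.6,6.4]:
        tcp(a,lat,zc+1.5,30); a=a0+d; tcp(a,lat,zc+1.5,30); z,f=down(zc+1.5,zc-3,2.5,.8)
        print(d,round(z,1),np.round(F()-b,1),round(ctrl.get_t(),1))
        if not f: break
print(a,z,ctrl.get_position(),ctrl.get_t())
E
python3 feel.py
```

```text
base [-0.28181019 -0.10919566 -1.14437967] 11.7417
first 60.29999999999997 3.359351121652421 [-0.31884676  0.47513302  3.35935112] 14.4917
0.8 59.4 [0.6 1.  3.6] 15.7
-0.8 61.0 [-0.6  0.6  3.7] 16.5
1.6 57.0 [0.3 0.5 0.6] 18.5
-10.3 56.999999999999986 [482.39006508  58.38964027  56.93385065] 18.4917
```

```bash
cat > down.py <<'E'
from h import *
a,lat,z=-10.3,1.7,57; b=np.array([-.28,-.11,-1.14])
while z>36:
    z-=1.0 if z>42 else .5
    tcp(a,lat,z,30); f=F()-b; fu=f[:2]@U; fv=f[:2]@V
    if abs(fu)>1.5: a+=np.sign(fu)*.3
    if abs(fv)>1.5: lat+=np.sign(fv)*.3
    if f[2]>3 or np.hypot(fu,fv)>4: print("c",z,round(fu,1),round(fv,1),round(f[2],1)); 
    if f[2]>4: break
print(z,a,lat,np.round(f,2),ctrl.get_position(),ctrl.get_t())
E
python3 down.py
```

```text
c 39.0 1.9 -0.2 3.8
c 38.5 0.5 -1.4 9.1
38.5 -9.7 1.7 [-1.43  0.23  9.11] [482.46003225  58.88159203  38.84608228] 23.9917
```

```bash
python3 - <<'E'
from h import *
tcp(-9.7,1.7,39.3,30); ctrl.command_gripper(35); print(F(),ctrl.get_t())
tcp(-9.7,1.7,110,120)
ctrl.move_linear([*(CH+75*U+1.7*V),190],rate=150); print(ctrl.get_t())
look("seated",[("eye",47),("post",47),("spring",47),("channel",34)])
E
```

```text
[-0.45611237  0.36138707 -0.6933643 ] 24.85
26.3167
cal [463.8 170.4 348.7] [-0.286  0.002  0.171] [414.4   0.  316.4]
eye 0.78 [317.7 123.8] [464.3 170.4  47. ]
post 0.64 [311.2  58. ] [452.7 211.3  47. ]
spring 0.91 [319.5 337.2] [494.2   6.9  47. ]
channel 0.9 [316.9 316.9] [490.1  18.1  34. ]
```

View pics/seated.png

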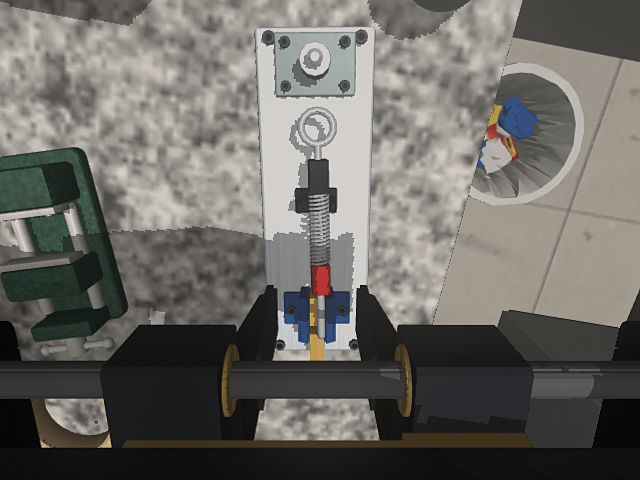

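The hook is seated and the spring lies on the rest: eye at about (318,127), post at about (316,57). Next I grip the black block, stretch about 20 mm low down, raise, and check the alignment.

```bash
python3 - <<'E'
from h import *
g=lambda al,lat,z,r=80: tcp(al,lat,z,r,0)
lat=1.2
ctrl.movep([*(CH+120.5*U+lat*V),80],DN(FY)); g(120.5,lat,39,80); b=F(); print("b",b)
ctrl.command_gripper(5); print(ctrl.get_grip_width(),ctrl.get_gripper_force(),F()-b,ctrl.get_t())
g(120.5,lat,41,30); g(130,lat,41,50); print(F()-b); g(139,lat,41,50); print(F()-b)
g(139,lat,52,40); ctrl.hold(.1); print(F()-b,ctrl.get_moment(),ctrl.get_position(),ctrl.get_t())
look("raised",[("eye",60),("post",47),("spring",60)])
im=cv2.imread("pics/raised.png"); cv2.imwrite("pics/raised_c.png",cv2.resize(im[40:240,220:420],None,fx=3,fy=3,interpolation=cv2.INTER_CUBIC))
E
```

```text
b [-0.14050581  0.14048996 -0.76338166]
13.352691073514727 29.984566569328308 [ 0.73381102 -0.84441098  3.19190866] 28.2667
[ 0.21519502 -4.04438168 -1.57619425]
[ 1.61784134 -7.14672311 -1.84226399]
[ 2.37778488 -6.23839562 -2.651506  ] [-0.95390402 -0.38619732  0.1000593 ] [465.36396734 153.78597137  51.91526259] 29.7167
cal [452.5 233.3 211.6] [-0.286 -0.     0.172] [414.4   0.  316.4]
post 0.95 [311.8 180.5] [454.5 211.6  47. ]
```

View pics/raised_c.png

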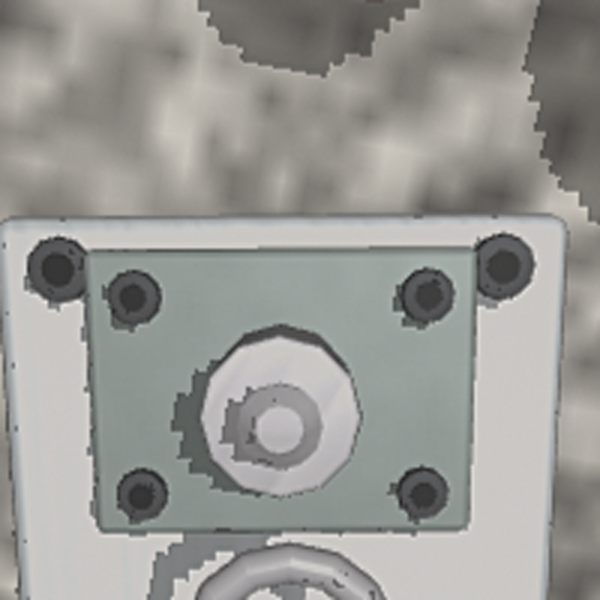

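Crop: post head centre at about (313.3,182) in the image, shoulder centre (313.3,178.3), front outer edge of the eye at about (316.4,221). I'll compute the eye-to-post offset from the same picture and then place it.

```bash
python3 - <<'E'
from h import *
cal=ctrl.calibration("wrist")
al=lambda p:(p[:2]-CH)@U; la=lambda p:(p[:2]-CH)@V
for n,px,z in [("head",(313.3,182.0),51),("shoulder",(313.3,178.3),43.5),("eyefront",(316.4,220.8),59.5)]:
    p=at_z(cal,px,z); print(n,np.round(p,1),round(al(p),1),round(la(p),1))
t=np.array(ctrl.get_position()); print("tcp",al(t),la(t), "eye pred front",al(t)+34+14)
# eye ring rows along its middle column
im=cv2.imread("pics/raised.png"); cv2.imwrite("pics/raised_e.png",cv2.resize(im[160:360,217:417],None,fx=3,fy=3,interpolation=cv2.INTER_CUBIC))
E
```

```text
head [455.1 211.7  51. ] 197.4 1.0
shoulder [454.9 212.1  43.5] 197.9 1.0
eyefront [458.5 198.7  59.5] 184.0 2.2
tcp 138.6226541261727 1.2470137580290568 eye pred front 186.6226541261727
```

View pics/raised_e.png

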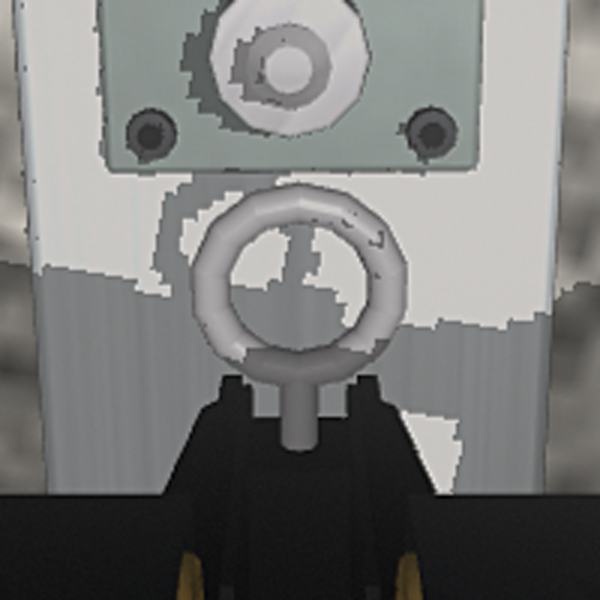

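```bash
cat >> h.py <<'E'
g=lambda al,lat,z,r=80: tcp(al,lat,z,r,0)
E
python3 - <<'E'
from h import *
b=np.array([-.14,.14,-.76])
p=at_z(ctrl.calibration("wrist"),(316.4,254.6),60); print("eye c",(p[:2]-CH)@U)
for al in (148,157,166): 
    g(al,0.2,52.5,50); f=F()-b; print(al,np.round([f[:2]@U,f[:2]@V,f[2]],1))
ctrl.hold(.1); print(ctrl.get_position(),ctrl.get_moment(),ctrl.get_t())
look("over",[("eye",60),("post",47)])
im=cv2.imread("pics/over.png"); cv2.imwrite("pics/over_c.png",cv2.resize(im[160:360,217:417],None,fx=3,fy=3,interpolation=cv2.INTER_CUBIC))
E
```

```text
eye c 170.85913835573123
148 [-8.9  0.6 -3.6]
157 [-10.3   1.6  -2.7]
166 [-12.1   0.2  -1.9]
[459.98163031 179.85209613  52.41734216] [-2.07020598 -0.77609749  0.17334626] 31.0167
cal [447.  259.4 212.1] [-0.287 -0.     0.172] [414.4   0.  316.4]
post 0.65 [313.3 245. ] [454.2 211.4  47. ]
```

View pics/over_c.png

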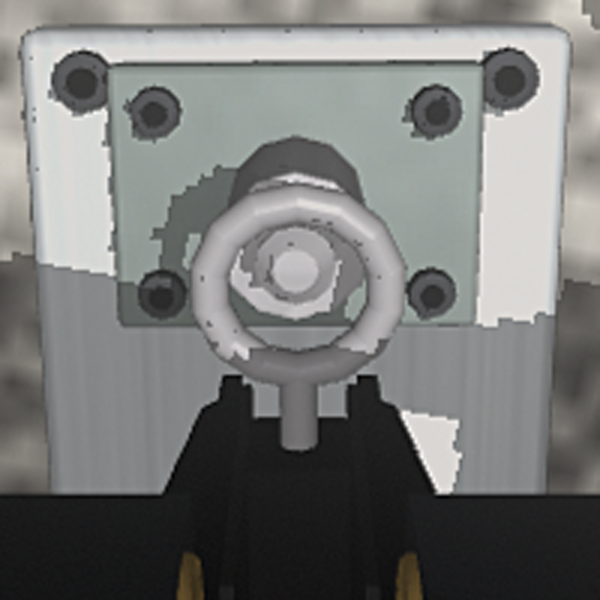

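The head shows inside the ring: head at crop (293,263), ring centre (298,284). I'll correct the offset, lower, ease back, and release.

```bash
python3 - <<'E'
from h import *
b=np.array([-.14,.14,-.76])
cal=ctrl.calibration("wrist")
h=at_z(cal,(314.5,247.5),51)[:2]; e=at_z(cal,(316.2,254.5),60.5)[:2]
du=(h-e)@U; dv=(h-e)@V; print("corr",du,dv)
al=166+np.clip(du,-3,3); lat=.2+np.clip(dv,-1.5,1.5)
g(al,lat,52.5,30)
z=52.5
while z>39:
    z-=.75; g(al,lat,z,30); f=F()-b; r=[f[:2]@U,f[:2]@V,f[2]]
    if r[2]>3: print("contact",z,np.round(r,1)); break
print(z,np.round(r,1),al,lat,ctrl.get_position(),ctrl.get_t())
E
```

```text
corr -0.05103797994258395 -0.6899741944960712
contact 39.0 [-11.1  -1.3  12.2]
39.0 [-11.1  -1.3  12.2] 165.94896202005742 -0.4899741944960712 [459.5968864  179.72501624  39.81621296] 35.9167
```

```bash
python3 - <<'E'
from h import *
b=np.array([-.14,.14,-.76])
lat=-.5; g(166,lat,39.7,30)
for al in (164,162,161,160,159):
    g(al,lat,39.7,25); f=F()-b; r=[f[:2]@U,f[:2]@V,f[2]]; print(al,np.round(r,1))
    if r[0]>-3: break
print(ctrl.get_position(),ctrl.get_t())
E
```

```text
164 [-11.1   1.7   2.3]
162 [-10.2   0.    2.2]
161 [-4.3  2.9  3.1]
160 [4.6 2.1 3.2]
[460.32053459 175.20812989  39.92183653] 37.1667
```

The eye bears on the neck 5.3 mm back, which matches the expected 5.5 mm. Releasing.

```bash
python3 - <<'E'
from h import *
g(160.6,-.5,39.7,20); ctrl.command_gripper(35); ctrl.hold(.3); print(F(),ctrl.get_t())
g(160.6,-.5,110,100); g(110,-.5,190,150); print(ctrl.get_t())
look("final",[("eye",47),("post",47),("spring",47)])
im=cv2.imread("pics/final.png"); cv2.imwrite("pics/final_c.png",im[:, 100:540])
E
```

```text
[-0.60565502  0.33630443 -0.47130798] 38.325
39.9583
cal [455.5 205.  348.9] [-0.286  0.001  0.172] [414.4   0.  316.4]
eye 0.8 [316.4 117.7] [454.5 208.8  47. ]
post 0.97 [318.  113.8] [455.1 211.6  47. ]
```

View pics/final_c.png

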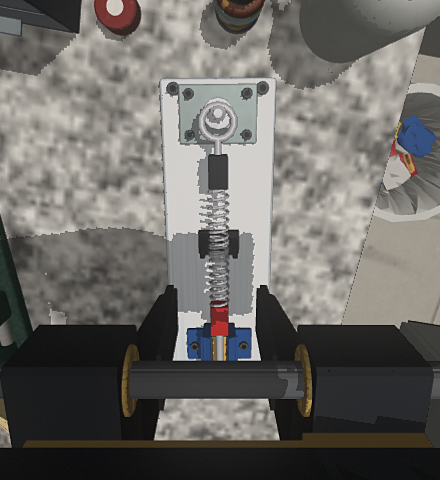

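The final view shows the eye round the post at about (317,118) with the head against the ring's far side, the coils stretched, the hook in the anchor, and the bystanders where they were.

```bash
python3 -c "
from station import ctrl
print(ctrl.sign_off(),ctrl.get_t())"
```

```text
the job is handed in; nothing more can be done
the job is handed in; nothing more can be done
```

I fitted the spring and handed the job in at about 40 s: the pin is at the bottom of the insert's hole, the eye is caught under the post's head, the stretch peaked at about 45 mm, and the hardest press I read was about 12 N, as the eye came down.

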